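# Load the feeder hopper and crack its air throttle open

## Task

Load the little blank feeder and set its air: tip the blue tray up by its red knob until all four steel blanks are in the hopper, and bring the tray back down level. Then screw the black knurled cap of the air throttle clockwise until it bottoms out, back it off a quarter turn, and finish while still holding the cap in the gripper. Leave the other things on the table alone.

Things in the scene. Friction and masses are not known exactly. Their poses are not given: they have to be found in the camera images.
- tray_knob (a point): Centre of the red roller knob (diameter 30 mm, 32 mm long, its flat ends facing along the hinge) on a 10 mm stem at the front of the blue tray: 45 mm out from the tray's front wall, 170 mm from the hinge, 18 mm above the tray floor (143 mm above the table when level). Gripped from above by its flat ends it can swivel between the pads while the tool keeps pointing down.
- tray_hinge (a point): Middle of the tray's hinge line, at the pouring edge of the tray floor, 125 mm above the table. The hinge is horizontal and at right angles to the line from the knob to this point. Its x axis points away from the knob, over the hopper; y along the hinge; z up.
- tray (a joint): Angle of the blue tray (inside 121 x 142 mm, walls 32 mm high, open on the hinge side): 0 = level and resting; grows as the knob is raised, swinging up and over towards the hopper; stop at 1.35 rad. It weighs 0.4 kg and sinks back by itself when let go. The blanks begin to slide at 0.5 to 0.7 rad; at 1.2 rad all slide out within a second.
- hopper_floor (a point): Centre of the inner floor of the open steel hopper behind the hinge (inside 140 x 160 mm), 50 mm above the table. Axes as those of tray_hinge. Its rims are 68 mm (hinge side), 90 mm (sides) and 120 mm (far side) above this floor.
- cap (a joint): Turn of the black knurled cap, rad: 0 = bottomed out (hard stop), grows unscrewing (anticlockwise from above), 1.57 = a quarter turn open; upper stop at 5. Starts 2.2 to 3.6 open. It stays on its thread, rises 6 mm a turn, has light friction (0.06 N m) and stays where left. When it is bottomed out its white line points the same way as the red mark on the block.
- cap_grip (a point): Point on the vertical axis of the cap, 22 mm above its lower face and 12 mm below its top. The cap is 46 mm in diameter, 34 mm high; bottomed out, its lower face is 68 mm above the table (this point at 90 mm). The block below reaches up to 50 mm. It can be gripped from above at any yaw. The point turns with the cap; its -x axis follows the white line.
- throttle: Aluminium air throttle block 76 x 64 x 50 mm fixed to the table, brass pipe stubs on its two y sides; origin under the middle, on the table, below the cap's axis. The red mark on its top lies on its -x side.
- blank0: Loose hexagonal steel blank, 30 mm across flats and 28 mm long, standing in the tray at the start; origin at its centre.
- blank1: Loose hexagonal steel blank, 30 mm across flats and 28 mm long, standing in the tray at the start; origin at its centre.
- blank2: Loose hexagonal steel blank, 30 mm across flats and 28 mm long, standing in the tray at the start; origin at its centre.
- blank3: Loose hexagonal steel blank, 30 mm across flats and 28 mm long, standing in the tray at the start; origin at its centre.
- wrench: Bystander: steel wrench about 200 mm long lying flat; to be left alone.
- pliers: Bystander: pair of blue-handled pliers, 150 mm, lying flat; to be left alone.
- bracket: Bystander: small steel L-bracket 70 x 50 x 60 mm; to be left alone.
- coupon: Bystander: dark steel block 60 x 40 x 25 mm with two holes; to be left alone.
- oilcan: Bystander: can with a green band, diameter 60 mm, 160 mm tall; to be left alone.
- tin: Bystander: open red tin, diameter 80 mm, 70 mm tall; to be left alone.
- hammer: Bystander: hammer lying flat; to be left alone.
Not all that is in view belongs to the job. Leave any green or turquoise look-alike of the throttle alone.

How it is judged:
By the outcome, as a careful person would: the job done as asked, in the order asked, and still so for the second after the job is handed in, while the arm keeps its last pose, push and grip.
It also fails if it takes over 64 s, if anything falls off the work surface, if the arm or the gripper's body presses on something with over 40 N, if the wrist force passes 120 N, or if a joint passes its speed limit or range.

## Robot

A 6-joint arm with a two-finger parallel gripper is mounted at the origin on the work surface. World frame = base frame: x ahead of the robot, y to its left, z up, the work surface at z = 0. Lengths are in m, angles in degrees, forces in N, time in s.
With the tool pointing down it reaches from about 0.3 to 0.875 m from the base axis. Payload 4.2 kg.
Tool frame: the origin (TCP) lies midway between the tips of the shut fingers; the grasp point (between the pads) lies 19 mm behind it; z points along the fingers, y is the line along which they close (so a half turn about z gives the same grasp; the last joint's range is limited). The gripper opens to 85 mm and grips with 20 to 120 N. Pads are 22 mm wide; open, the fingers measure 114 mm over their backs; the gripper's body (76 mm by 85 mm) begins 54 mm behind the grasp point. The pads swing forward as they close: fully open they stand 13 mm farther back than shut.
Start: joints at [-73.797, 18.312, 89.639, -0, 72.044, -1.146], TCP at [0.171, -0.549, 0.231] pointing down, gripper open.
Joint ranges: [-177.97, 177.97], [-48.28, 115.42], [12.27, 149.76], [-77.06, 257.06], [2.81, 150.46], [-146.56, 146.56]. Speed limits (degrees/s): [147.25, 147.25, 180, 180, 180, 180].

## Interface

Orientations are given as a 3x3 rotation matrix whose columns are the frame's x, y, z axes.
In Python, from rig import bot gives the robot as it stands.
- The arm moves only by the tool servo_tool, never from a script. Its argument "targets" is a list that holds one entry, the list of rows, each a list of 7 numbers: the turn, a rotation vector about the world's x, y, z each as a share of 2 pi rad, from -1 to 1, then the shift along the world's x, y, z each as a share of 0.6 m, from -1 to 1, then the opening, from 0 (shut) to 1 (fully open). In form: [[[ax, ay, az, x, y, z, claw], ...]]. A call has 1 to 12 rows; each row is the pose to reach, as a shift and turn from the pose commanded when the call began, turning the shorter way round; what a row does not reach only later rows make up. A row lasts 1/12 s, in which the tool goes at most 41.7 mm and 7.16 degrees, less where a joint would pass 70% of its speed; a pose out of reach is approached as far as the arm can. A call with a number of a shift or a turn outside -1 to 1 is refused whole. A call with a gripper value outside its range is refused whole. The fingers move at their own pace and stop on an object; "grip_force" is the grip in N (left out, the last holds). Time passes only in rows, so rows that repeat a pose let the fingers close. It gives the time, the measured TCP pose, the force, the opening and the grip force at its end, in the units of the state.
- bot.get_obs(): the state, without advancing time (a new reading comes with each control period).
- bot.camera(name): name is "scene" or "side" or "wrist"; returns the picture (400x640x3 uint8, red, green, blue); there is no depth.
- bot.camera_model(name): a dict with "camera_matrix" (3x3 intrinsics, pixels), "R" (3x3) and "t" (3): a world point X has camera coordinates R X + t. Camera axes: x right, y down, z forward; pixel columns grow to the right and rows downward; lengths in m; the calibration is good to about 2 mm. The wrist camera is an equidistant fisheye: a pixel r from the principal point sees the ray r / f radians off the axis. A picture is of the moment at which its call begins: read the wrist's pose just before it. camera_model takes no time and is no camera call; for the wrist camera it gives the pose at the moment of the call.
- bot.hand_in(): hands the job in; it is judged then, once.
The state is a dict: "time_s": time; "joint_positions": joint angles; "qvel": joint speeds; "tau": joint torques, N m; "position": TCP position; "tool_rot": TCP orientation; "wrist_force": force on the tool from outside, world axes, zero at the start; "wrist_torque": the same for the moment, N m; "gripper_width": opening from 0.0 (shut) to 1.0 (fully open); "gripper_force": force on a finger pad.
Only numpy, scipy, OpenCV 4.12 (cv2) and the standard library are available. Lean on these libraries where they do the work, as an engineer would, in place of code of your own. Each camera call takes 0.05 s, during which the arm holds its last target. There are 200 camera calls.

## Working session

There is one attempt and no reset: what is moved stays moved. The work goes in short steps, Python scripts to look and compute and a tool call to move; the robot and the scene stay as the last step left them, time stands still between calls to the robot, and variables do not carry over. Pictures are saved under pics/ and viewed, at most 10 in all, crops included, and the job is handed in when it is done.

Besides the shell and the picture viewer there is one more tool, called after "Request:" as name(argument=value, ...), one argument or row to a line, values as JSON. servo_tool: Moves the arm, as the interface text tells. Shift numbers are shares of 0.6 m and turn numbers shares of 2 pi rad, none past 1 either way. Its arguments: {"type":"object","properties":{"targets":{"type":"array"},"grip_force":{"type":"number"}},"required":["targets"]}

```bash
mkdir -p pics; ls; python3 - <<'E'
from rig import bot
import cv2,numpy as np
for n in ("scene","side"):
    im=bot.camera(n); cv2.imwrite(f"pics/{n}0.png",im[:,:,::-1])
    m=bot.camera_model(n); print(n,{k:np.round(v,4).tolist() for k,v in m.items()})
print(bot.get_obs()["time_s"])
E
```

```text
pics
scene {'camera_matrix': [[410.3694, 0.0, 320.5154], [0.0, 410.3694, 205.419], [0.0, 0.0, 1.0]], 'R': [[-0.7179, 0.6961, 0.0078], [0.5629, 0.5872, -0.5817], [-0.4095, -0.4132, -0.8134]], 't': [0.3926, -0.2275, 1.5857]}
side {'camera_matrix': [[464.0671, 0.0, 318.6418], [0.0, 464.0671, 202.8927], [0.0, 0.0, 1.0]], 'R': [[-0.9609, -0.2765, 0.0144], [-0.1768, 0.5727, -0.8004], [0.2131, -0.7717, -0.5992]], 't': [0.503, 0.2064, 1.5144]}
0.1
```

View pics/scene0.png

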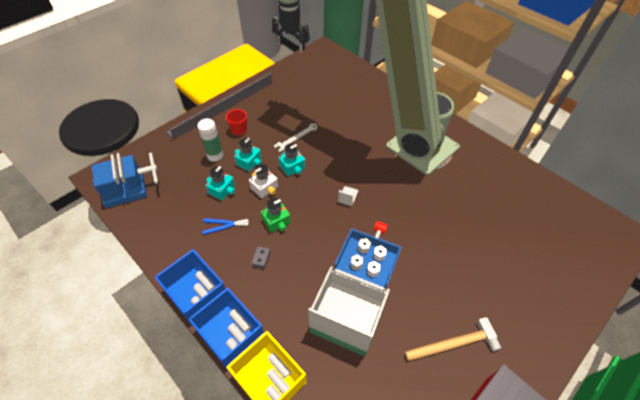

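View pics/side0.png

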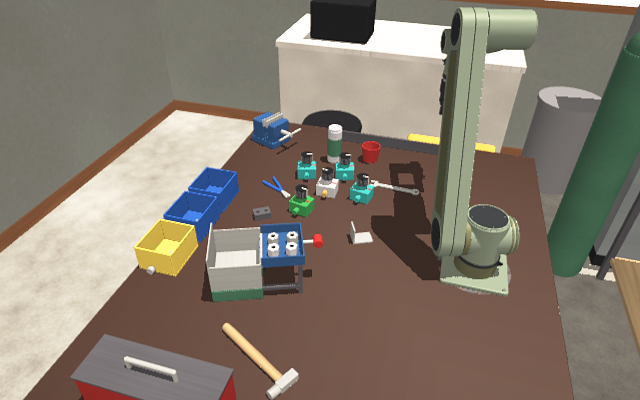

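The scene view shows the tray knob at (380,228), the blue tray at (368,258) and the hopper at (350,305). Throttle candidates in the scene view are turquoise at (247,153), (291,158) and (219,182), green at (276,215), and bare aluminium at (263,180). The aluminium one fits the description. I'll confirm it in an enlarged crop.

```bash
cat > h.py <<'E'
from rig import bot
import cv2,numpy as np
def ray(m,uv):
    K,R,t=[np.array(m[k]) for k in("camera_matrix","R","t")]
    d=R.T@np.linalg.solve(K,[uv[0],uv[1],1.]); return -R.T@t,d/np.linalg.norm(d)
def plane(m,uv,z):
    c,d=ray(m,uv); return c+d*(z-c[2])/d[2]
def tri(ms,uvs):
    A=np.zeros((3,3));b=np.zeros(3);L=[]
    for m,u in zip(ms,uvs):
        c,d=ray(m,u);P=np.eye(3)-np.outer(d,d);A+=P;b+=P@c;L.append((c,P))
    X=np.linalg.solve(A,b); return X,[float(np.linalg.norm(P@(X-c))) for c,P in L]
def proj(m,X):
    K,R,t=[np.array(m[k]) for k in("camera_matrix","R","t")]
    p=K@(R@np.asarray(X)+t); return p[:2]/p[2]
def red(im,box):
    x0,y0,x1,y1=box; h=cv2.cvtColor(im,cv2.COLOR_RGB2HSV)[y0:y1,x0:x1]
    k=((h[...,0]<6)|(h[...,0]>174))&(h[...,1]>180)&(h[...,2]>90)
    n,l,s,c=cv2.connectedComponentsWithStats(k.astype(np.uint8)); i=1+np.argmax(s[1:,4])
    return c[i]+[x0,y0],s[i]
E
python3 - <<'E'
from h import *
sc,sd=[cv2.imread(f"pics/{n}0.png")[:,:,::-1] for n in("scene","side")]
ms=[bot.camera_model(n) for n in("scene","side")]
a,s1=red(sc,(360,210,400,245)); b,s2=red(sd,(300,225,335,255))
print(a,s1,b,s2,tri(ms,[a,b]))
def up(i,x,y,w,h,f): return cv2.resize(i[y:y+h,x:x+w],None,fx=f,fy=f,interpolation=cv2.INTER_CUBIC)
A=up(sc,235,155,66,75,6);B=up(sd,285,150,66,75,6)
C=up(sc,305,215,110,75,3.6);
cv2.imwrite("pics/crop.png",np.hstack([A,B])[:,:,::-1])
cv2.imwrite("pics/crop2.png",np.hstack([up(sc,305,215,100,140,4),up(sd,205,215,100,140,4)])[:,:,::-1])
E
```

```text
[380.33043478 226.54782609] [ 14  11  14  13 115] [317.50943396 240.48113208] [ 13   9  10  14 106] (array([0.47662747, 0.17800257, 0.14038379]), [0.0016989839787894313, 0.0016989839787893033])
```

View pics/crop.png

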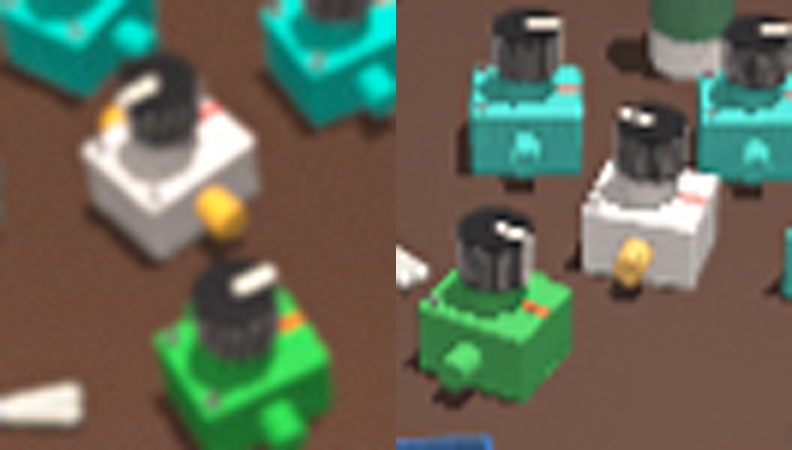

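View pics/crop2.png

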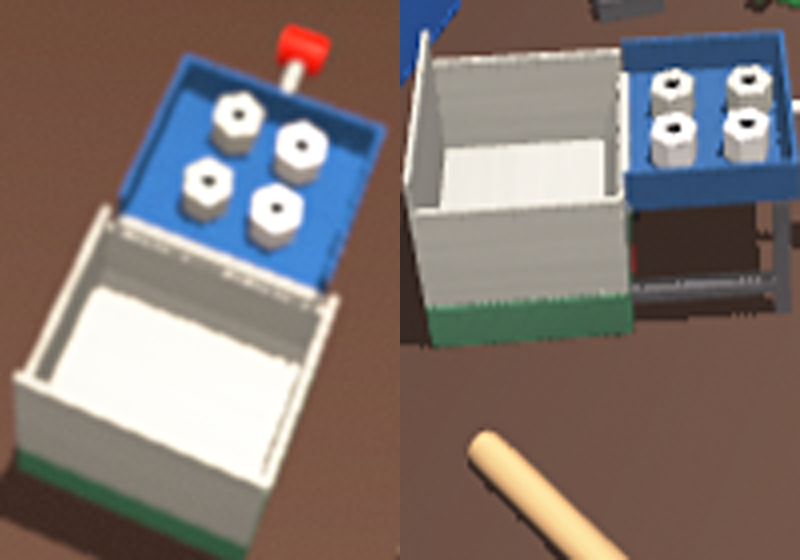

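The crops show the aluminium block with brass stubs in the middle. Its cap top is at scene (261.7,168.3) and side (327.7,169.7), and the white line points roughly opposite the red mark. The tray holds four blanks, and the tray and hopper edges are clear enough to measure the axis.

```bash
python3 - <<'E'
from h import *
ms=[bot.camera_model(n) for n in("scene","side")]
S=lambda x,y:(305+x/4,215+y/4); D=lambda x,y:(205+(x-400)/4,215+y/4)
def ang(p,q): v=q-p; return np.degrees(np.arctan2(v[1],v[0])).round(1),np.linalg.norm(v[:2]).round(4)
P=lambda x,y,z:plane(ms[0],S(x,y),z); Q=lambda x,y,z:plane(ms[1],D(x,y),z)
a,b=P(190,56,.157),P(386,124,.157); print("front",a,b,ang(a,b))
a,b=P(95,288,.05),P(300,365,.05); print("floor hinge",a,b,ang(a,b))
a,b=P(95,288,.05),P(50,388,.05); print("floor side",ang(a,b))
a,b=P(17,378,.17),P(272,490,.17); print("far rim",a,b,ang(a,b))
a,b=Q(622,38,.157),Q(782,33,.157); print("sd tray far",a,b,ang(a,b))
a,b=Q(433,62,.14),Q(620,52,.14); print("sd hop",a,b,ang(a,b))
a,b=Q(418,210,.14),Q(628,205,.14); print("sd hop near",a,b,ang(a,b))
print("knob z",plane(ms[0],(380.33,226.55),.143),plane(ms[1],(317.5,240.5),.143))
print("cap",tri(ms,[(261.7,168.3),(327.7,169.7)]))
o=bot.get_obs();print(o["position"],o["tool_rot"],bot.camera_model("wrist"))
E
```

```text
front [0.54881161 0.13223826 0.157     ] [0.49081867 0.26571003 0.157     ] (np.float64(113.5), np.float64(0.1455))
floor hinge [0.6883517  0.17965914 0.05      ] [0.6254334  0.32126681 0.05      ] (np.float64(114.0), np.float64(0.155))
floor side (np.float64(22.7), np.float64(0.0818))
far rim [0.80630524 0.2253028  0.17      ] [0.74403552 0.38241392 0.17      ] (np.float64(111.6), np.float64(0.169))
sd tray far [0.66004985 0.17842441 0.157     ] [0.54469782 0.13670423 0.157     ] (np.float64(-160.1), np.float64(0.1227))
sd hop [0.79616042 0.22884206 0.14      ] [0.66385424 0.17581123 0.14      ] (np.float64(-158.2), np.float64(0.1425))
sd hop near [0.73432027 0.37693588 0.14      ] [0.5961609  0.32983636 0.14      ] (np.float64(-161.2), np.float64(0.146))
knob z [0.47668152 0.17748909 0.143     ] [0.47650301 0.18302403 0.143     ]
cap (array([ 0.56540201, -0.26650367,  0.10154098]), [0.00018610858775059525, 0.00018610858775061737])
[ 0.17134429 -0.54845654  0.23057966] [[ 9.54513786e-01  2.98166503e-01 -4.12096231e-04]
 [ 2.98166784e-01 -9.54512658e-01  1.46764448e-03]
 [ 4.42513519e-05 -1.52376029e-03 -9.99998838e-01]] {'camera_matrix': array([[309.70691629,   0.        , 320.0653662 ],
       [  0.        , 309.70691629, 203.45393308],
       [  0.        ,   0.        ,   1.        ]]), 'R': array([[ 0.29836906, -0.95444801, -0.00221252],
       [-0.92170784, -0.2887346 ,  0.25901155],
       [-0.24785189, -0.07524173, -0.96587169]]), 't': array([-0.57364162, -0.03157651,  0.37902623])}
```

Request:
servo_tool(
  targets=[
    [[0, 0, 0.007, 0.308, 0.733, 0.01, 1], [0, 0, 0.007, 0.308, 0.733, 0.01, 1], [0, 0, 0.007, 0.308, 0.733, 0.01, 1], [0, 0, 0.007, 0.308, 0.733, 0.01, 1], [0, 0, 0.007, 0.308, 0.733, 0.01, 1], [0, 0, 0.007, 0.308, 0.733, 0.01, 1], [0, 0, 0.007, 0.308, 0.733, 0.01, 1], [0, 0, 0.007, 0.308, 0.733, 0.01, 1], [0, 0, 0.007, 0.308, 0.733, 0.01, 1], [0, 0, 0.007, 0.308, 0.733, 0.01, 1], [0, 0, 0.007, 0.308, 0.733, 0.01, 1], [0, 0, 0.007, 0.308, 0.733, 0.01, 1]],
  ],
)

```text
time_s: 1.1
position: [0.3568, -0.1054, 0.2373]
tool_rot: [[0.939, 0.343, 0.001], [0.343, -0.939, 0.002], [0.001, -0.001, -1.0]]
wrist_force: [0.1, -0.5, 0.6]
gripper_width: 1.001
gripper_force: 0.0
```

```bash
python3 - <<'E'
from h import *
ms=[bot.camera_model(n) for n in("scene","side")]
for u in [(247,145),(292,149),(219,173),(277,203),(261.7,168.3)]: print(plane(ms[0],u,.105).round(3))
print("oil",plane(ms[0],(207,125),.16).round(3))
E
```

```text
[ 0.536 -0.383  0.105]
[ 0.434 -0.26   0.105]
[ 0.682 -0.346  0.105]
[ 0.624 -0.119  0.105]
[ 0.567 -0.264  0.105]
oil [ 0.604 -0.506  0.16 ]
```

Request:
servo_tool(
  targets=[
    [[0, 0, 0.006, 0.2, 0.475, 0, 1], [0, 0, 0.006, 0.2, 0.475, 0, 1], [0, 0, 0.006, 0.2, 0.475, 0, 1], [0, 0, 0.006, 0.2, 0.475, 0, 1], [0, 0, 0.006, 0.2, 0.475, 0, 1], [0, 0, 0.006, 0.2, 0.475, 0, 1], [0, 0, 0.006, 0.2, 0.475, 0, 1], [0, 0, 0.006, 0.2, 0.475, 0, 1], [0, 0, 0.006, 0.2, 0.475, 0, 1], [0, 0, 0.006, 0.2, 0.475, 0, 1]],
  ],
)

```text
time_s: 1.93
position: [0.4759, 0.1764, 0.2365]
tool_rot: [[0.926, 0.377, -0.002], [0.377, -0.926, -0.001], [-0.002, 0.0, -1.0]]
wrist_force: [0.5, -0.7, 0.5]
gripper_width: 1.003
gripper_force: 0.0
```

```bash
cat >> h.py <<'E'
def wplane(m,uv,z):
    K,R,t=[np.array(m[k]) for k in("camera_matrix","R","t")]
    d=np.array([uv[0]-K[0,2],uv[1]-K[1,2]])/K[0,0]; r=np.linalg.norm(d)
    v=R.T@np.r_[d/max(r,1e-9)*np.sin(r),np.cos(r)]; c=-R.T@t
    return c+v*(z-c[2])/v[2]
E
python3 - <<'E'
from h import *
m=bot.camera_model("wrist"); im=bot.camera("wrist"); o=bot.get_obs()
cv2.imwrite("pics/w1.png",im[:,:,::-1])
c,s=red(im,(0,0,640,400)); print(c,s,wplane(m,c,.15),o["position"],o["tool_rot"][:,1])
E
```

```text
[39.36461278 12.        ] [   0    0   77   31 1769] [0.56320116 0.53016324 0.15      ] [0.47560627 0.17548711 0.23675949] [ 3.75615123e-01 -9.26775588e-01  5.37843941e-04]
```

View pics/w1.png

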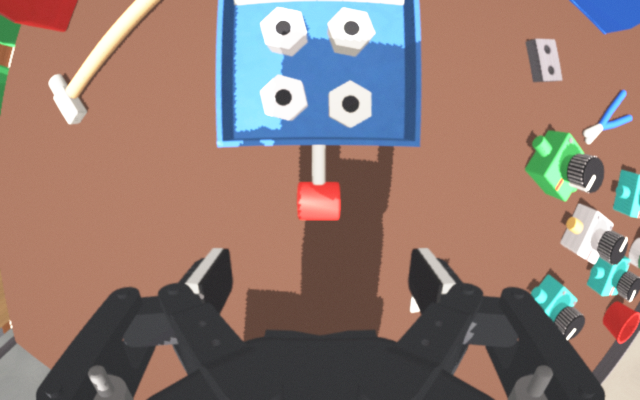

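The wrist view shows the knob at (319,201), with the tray's front wall level at row 144 from x = 218 to 422, so the tool yaw is nearly right.

```bash
python3 - <<'E'
from h import *
m=bot.camera_model("wrist"); im=cv2.imread("pics/w1.png")[:,:,::-1]
c,s=red(im,(270,170,370,235)); print(c,s,wplane(m,c,.15),wplane(m,c,.143))
a,b=wplane(m,(217,145),.157),wplane(m,(423,145),.157); v=b-a
print(a,b,(a+b)/2,np.degrees(np.arctan2(v[1],v[0])),np.linalg.norm(v))
# wall edge fit (blue front wall lower edge)
h=cv2.cvtColor(im,cv2.COLOR_RGB2HSV); k=(h[...,0]>95)&(h[...,0]<125)&(h[...,1]>120)
xs=[x for x in range(225,416,5) if not 300<x<340]; ys=[np.flatnonzero(k[100:165,x]).max()+100 for x in xs]
P=np.array([wplane(m,(x,y),.157)[:2] for x,y in zip(xs,ys)]); p=cv2.fitLine(P.astype(np.float32),cv2.DIST_HUBER,0,.01,.01).ravel();print("dir",np.degrees(np.arctan2(p[1],p[0])))
print(bot.get_obs()["position"])
E
```

```text
[324.33438486 187.86750789] [ 28  12  42  17 317] [0.49375337 0.17962113 0.15      ] [0.49238283 0.17895854 0.143     ]
[0.49586166 0.26641292 0.157     ] [0.5532471  0.12489084 0.157     ] [0.52455438 0.19565188 0.157     ] -67.92806091833431 0.1527140769967655
dir -68.4039
[0.47560627 0.17548711 0.23675949]
```

Request:
servo_tool(
  targets=[
    [[0, 0, 0, 0.007, 0.006, -0.06, 1], [0, 0, 0, 0.007, 0.006, -0.09, 1], [0, 0, 0, 0.007, 0.006, -0.09, 1], [0, 0, 0, 0.007, 0.006, -0.09, 1]],
  ],
)

```text
time_s: 2.32
position: [0.4796, 0.1781, 0.1831]
tool_rot: [[0.928, 0.374, -0.002], [0.374, -0.928, -0.001], [-0.002, 0.0, -1.0]]
wrist_force: [0.6, 0.7, 0.2]
gripper_width: 0.999
gripper_force: 0.0
```

```bash
python3 - <<'E'
from h import *
m=bot.camera_model("wrist"); im=bot.camera("wrist"); o=bot.get_obs()
h=cv2.cvtColor(im,cv2.COLOR_RGB2HSV); k=(((h[...,0]<8)|(h[...,0]>172))&(h[...,1]>150)).astype(np.uint8)
k[:150]=0;k[:,:250]=0;k[:,390:]=0
n,l,s,c=cv2.connectedComponentsWithStats(cv2.morphologyEx(k,cv2.MORPH_CLOSE,np.ones((7,7))));i=1+np.argmax(s[1:,4]);print(s[i],c[i])
x,y,w,hh=s[i][:4]
for z in(.143,.15): print(z,wplane(m,(x+w/2,y+hh/2),z), wplane(m,(x,y+hh/2),z),wplane(m,(x+w,y+hh/2),z))
print(o["position"],o["tool_rot"][:,1],o["time_s"])
E
```

```text
[ 291  205   55   49 1938] [320.50825593 225.69091847]
0.143 [0.48092927 0.17993862 0.143     ] [0.47442763 0.19593423 0.143     ] [0.48733981 0.16392447 0.143     ]
0.15 [0.48330138 0.18085177 0.15      ] [0.47704924 0.19623354 0.15      ] [0.4894659  0.16545217 0.15      ]
[0.48058711 0.17859899 0.18428309] [ 3.73742774e-01 -9.27532342e-01  3.04031913e-04] 2.3667
```

Request:
servo_tool(
  targets=[
    [[0, 0, 0, -0.001, 0.002, -0.06, 1], [0, 0, 0, -0.001, 0.002, -0.1, 1], [0, 0, 0, -0.001, 0.002, -0.1, 1], [0, 0, 0, -0.001, 0.002, -0.1, 0], [0, 0, 0, -0.001, 0.002, -0.1, 0], [0, 0, 0, -0.001, 0.002, -0.1, 0], [0, 0, 0, -0.001, 0.002, -0.1, 0], [0, 0, 0, -0.001, 0.002, -0.1, 0], [0, 0, 0, -0.001, 0.002, -0.1, 0], [0, 0, 0, -0.001, 0.002, -0.1, 0]],
  ],
  grip_force=40,
)

```text
time_s: 3.2
position: [0.4812, 0.1801, 0.1252]
tool_rot: [[0.927, 0.376, 0.004], [0.376, -0.927, -0.001], [0.003, 0.002, -1.0]]
wrist_force: [-0.1, -3.7, 5.0]
gripper_width: 0.369
gripper_force: 40.9
```

```bash
python3 - <<'E'
from h import *
o=bot.get_obs()
print({k:np.round(o[k],3).tolist() for k in("time_s","position","wrist_force","wrist_torque","gripper_width","gripper_force")})
r,hh=.170,.018
u=np.array([np.cos(np.radians(22)),np.sin(np.radians(22))])
for th in np.r_[np.arange(.1,1.21,.1),1.27]:
    dx=-r*np.cos(th)+hh*np.sin(th)+r; dz=r*np.sin(th)+hh*np.cos(th)-hh
    print(round(th,2),np.round(np.r_[u*dx,dz]/.6,3))
E
```

```text
{'time_s': 3.2, 'position': [0.481, 0.18, 0.125], 'wrist_force': [-0.07, -3.726, 4.969], 'wrist_torque': [-0.564, -0.045, 0.044], 'gripper_width': 0.369, 'gripper_force': 40.905}
0.1 [0.004 0.002 0.028]
0.2 [0.011 0.004 0.056]
0.3 [0.02  0.008 0.082]
0.4 [0.032 0.013 0.108]
0.5 [0.045 0.018 0.132]
0.6 [0.062 0.025 0.155]
0.7 [0.08  0.032 0.175]
0.8 [0.1   0.04  0.194]
0.9 [0.121 0.049 0.211]
1.0 [0.144 0.058 0.225]
1.1 [0.168 0.068 0.236]
1.2 [0.193 0.078 0.245]
1.27 [0.211 0.085 0.25 ]
```

Request:
servo_tool(
  targets=[
    [[0, 0, 0, 0.002, 0.001, 0.014, 0], [0, 0, 0, 0.004, 0.002, 0.028, 0], [0, 0, 0, 0.007, 0.003, 0.042, 0], [0, 0, 0, 0.011, 0.004, 0.056, 0], [0, 0, 0, 0.015, 0.006, 0.069, 0], [0, 0, 0, 0.02, 0.008, 0.082, 0], [0, 0, 0, 0.026, 0.01, 0.095, 0], [0, 0, 0, 0.032, 0.013, 0.108, 0], [0, 0, 0, 0.038, 0.015, 0.12, 0], [0, 0, 0, 0.045, 0.018, 0.132, 0], [0, 0, 0, 0.053, 0.021, 0.144, 0], [0, 0, 0, 0.062, 0.025, 0.155, 0]],
  ],
)

```text
time_s: 4.2
position: [0.5166, 0.1945, 0.2159]
tool_rot: [[0.927, 0.375, -0.003], [0.375, -0.927, -0.003], [-0.004, 0.002, -1.0]]
wrist_force: [3.0, -5.0, -9.3]
gripper_width: 0.367
gripper_force: 40.7
```

Request:
servo_tool(
  targets=[
    [[0, 0, 0, 0.009, 0.003, 0.01, 0], [0, 0, 0, 0.018, 0.007, 0.02, 0], [0, 0, 0, 0.028, 0.011, 0.03, 0], [0, 0, 0, 0.038, 0.015, 0.039, 0], [0, 0, 0, 0.048, 0.019, 0.048, 0], [0, 0, 0, 0.059, 0.024, 0.056, 0], [0, 0, 0, 0.07, 0.028, 0.063, 0], [0, 0, 0, 0.082, 0.033, 0.07, 0], [0, 0, 0, 0.106, 0.043, 0.081, 0], [0, 0, 0, 0.131, 0.053, 0.09, 0], [0, 0, 0, 0.149, 0.06, 0.095, 0], [0, 0, 0, 0.149, 0.06, 0.095, 0]],
  ],
)

```text
time_s: 5.2
position: [0.6079, 0.2317, 0.2739]
tool_rot: [[0.927, 0.375, 0.001], [0.375, -0.927, -0.001], [0.0, 0.001, -1.0]]
wrist_force: [0.6, -4.3, -2.3]
gripper_width: 0.369
gripper_force: 43.2
```

Request:
servo_tool(
  targets=[
    [[0, 0, 0, 0, 0, 0, 0], [0, 0, 0, 0, 0, 0, 0], [0, 0, 0, 0, 0, 0, 0], [0, 0, 0, 0, 0, 0, 0], [0, 0, 0, 0, 0, 0, 0], [0, 0, 0, 0, 0, 0, 0], [0, 0, 0, 0, 0, 0, 0], [0, 0, 0, 0, 0, 0, 0], [0, 0, 0, 0, 0, 0, 0], [0, 0, 0, 0, 0, 0, 0], [0, 0, 0, 0, 0, 0, 0], [0, 0, 0, 0, 0, 0, 0]],
  ],
)

```text
time_s: 6.2
position: [0.6069, 0.2312, 0.2737]
tool_rot: [[0.927, 0.375, 0.003], [0.375, -0.927, -0.0], [0.002, 0.001, -1.0]]
wrist_force: [2.8, -5.1, -5.2]
gripper_width: 0.368
gripper_force: 42.8
```

```bash
python3 - <<'E'
from h import *
A=[cv2.resize(bot.camera(n)[y:y+150,x:x+130],None,fx=3,fy=3,interpolation=cv2.INTER_CUBIC) for n,x,y in(("scene",290,210),("side",200,150))]
cv2.imwrite("pics/up.png",np.hstack(A)[:,:,::-1])
E
```

```text
(no output)
```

View pics/up.png

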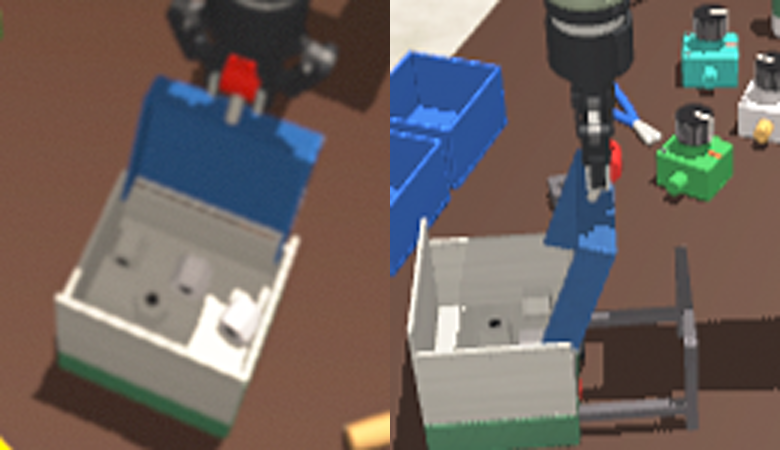

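All four blanks are in the hopper, at crop pixels (125,248), (193,272), (152,300) and (238,315). Lowering the tray.

Request:
servo_tool(
  targets=[
    [[0, 0, 0, -0.02, -0.008, -0.005, 0], [0, 0, 0, -0.043, -0.017, -0.014, 0], [0, 0, 0, -0.055, -0.022, -0.019, 0], [0, 0, 0, -0.067, -0.027, -0.025, 0], [0, 0, 0, -0.079, -0.032, -0.032, 0], [0, 0, 0, -0.09, -0.036, -0.039, 0], [0, 0, 0, -0.101, -0.041, -0.047, 0], [0, 0, 0, -0.111, -0.045, -0.056, 0], [0, 0, 0, -0.121, -0.049, -0.065, 0], [0, 0, 0, -0.131, -0.053, -0.075, 0], [0, 0, 0, -0.14, -0.057, -0.085, 0], [0, 0, 0, -0.149, -0.06, -0.095, 0]],
  ],
)

```text
time_s: 7.3
position: [0.5178, 0.195, 0.2192]
tool_rot: [[0.927, 0.375, 0.007], [0.375, -0.927, 0.0], [0.007, 0.002, -1.0]]
wrist_force: [1.8, -8.1, 4.2]
gripper_width: 0.366
gripper_force: 42.7
```

Request:
servo_tool(
  targets=[
    [[0, 0, 0, -0.009, -0.004, -0.011, 0], [0, 0, 0, -0.017, -0.007, -0.023, 0], [0, 0, 0, -0.024, -0.01, -0.035, 0], [0, 0, 0, -0.03, -0.012, -0.047, 0], [0, 0, 0, -0.036, -0.015, -0.06, 0], [0, 0, 0, -0.042, -0.017, -0.073, 0], [0, 0, 0, -0.047, -0.019, -0.086, 0], [0, 0, 0, -0.051, -0.021, -0.099, 0], [0, 0, 0, -0.055, -0.022, -0.113, 0], [0, 0, 0, -0.058, -0.023, -0.127, 0], [0, 0, 0, -0.06, -0.024, -0.141, 0], [0, 0, 0, -0.062, -0.025, -0.154, 0]],
  ],
)

```text
time_s: 8.3
position: [0.4802, 0.1797, 0.1276]
tool_rot: [[0.927, 0.376, 0.004], [0.376, -0.927, -0.001], [0.003, 0.002, -1.0]]
wrist_force: [-18.0, -14.3, 81.9]
gripper_width: 0.366
gripper_force: 53.7
```

Request:
servo_tool(
  targets=[
    [[0, 0, 0, 0, 0, 0, 0], [0, 0, 0, 0, 0, 0, 0.95], [0, 0, 0, 0, 0, 0, 0.95], [0, 0, 0, 0, 0, 0, 0.95], [0, 0, 0, 0, 0, 0, 0.95], [0, 0, 0, 0, 0, 0, 0.95]],
  ],
)

```text
time_s: 8.8
position: [0.4798, 0.1812, 0.124]
tool_rot: [[0.927, 0.375, 0.0], [0.375, -0.927, 0.001], [0.001, -0.0, -1.0]]
wrist_force: [0.0, 0.7, -0.8]
gripper_width: 0.948
gripper_force: 0.0
```

Request:
servo_tool(
  targets=[
    [[0, 0, 0, 0, 0, 0.06, 1], [0, 0, 0, 0, 0, 0.13, 1], [0, 0, 0, 0, 0, 0.19, 1], [0, 0, 0.17, 0.02, -0.05, 0.19, 0.8], [0, 0, 0.17, 0.03, -0.1, 0.19, 0.8], [0, 0, 0.17, 0.04, -0.16, 0.19, 0.8], [0, 0, 0.17, 0.05, -0.22, 0.19, 0.8], [0, 0, 0.17, 0.06, -0.28, 0.19, 0.8], [0, 0, 0.17, 0.07, -0.34, 0.19, 0.8], [0, 0, 0.17, 0.08, -0.4, 0.19, 0.8], [0, 0, 0.17, 0.09, -0.45, 0.19, 0.8], [0, 0, 0.17, 0.1, -0.5, 0.19, 0.8]],
  ],
)

```text
time_s: 9.8
position: [0.54, -0.1211, 0.2377]
tool_rot: [[0.114, 0.993, 0.0], [0.993, -0.114, 0.0], [0.0, 0.0, -1.0]]
wrist_force: [0.4, 0.8, 0.2]
gripper_width: 0.797
gripper_force: 0.0
```

Request:
servo_tool(
  targets=[
    [[0, 0, 0.2, 0.01, -0.05, 0, 0.8], [0, 0, 0.2, 0.02, -0.1, 0, 0.8], [0, 0, 0.2, 0.025, -0.14, 0, 0.8], [0, 0, 0.2, 0.03, -0.17, 0, 0.8], [0, 0, 0.2, 0.03, -0.2, 0, 0.8], [0, 0, 0.2, 0.03, -0.2, 0, 0.8], [0, 0, 0.2, 0.03, -0.2, 0, 0.8], [0, 0, 0.2, 0.03, -0.2, 0, 0.8], [0, 0, 0.2, 0.03, -0.2, 0, 0.8], [0, 0, 0.2, 0.03, -0.2, 0, 0.8], [0, 0, 0.2, 0.03, -0.2, 0, 0.8], [0, 0, 0.2, 0.03, -0.2, 0, 0.8]],
  ],
)

```text
time_s: 10.8
position: [0.5579, -0.239, 0.2376]
tool_rot: [[-0.906, 0.423, -0.0], [0.423, 0.906, 0.001], [0.0, 0.0, -1.0]]
wrist_force: [-0.8, 0.1, 0.7]
gripper_width: 0.798
gripper_force: 0.0
```

```bash
python3 - <<'E'
from h import *
m=bot.camera_model("wrist"); o=bot.get_obs(); im=bot.camera("wrist"); cv2.imwrite("pics/w2.png",im[:,:,::-1])
print(o["time_s"],o["position"],o["joint_positions"],o["tool_rot"][:,1],o["gripper_width"])
A=[cv2.resize(bot.camera(n)[y:y+100,x:x+110],None,fx=2.2,fy=2.2) for n,x,y in(("scene",300,205),("side",205,205))]
A=np.hstack(A); A=np.pad(A,((0,0),(0,640-A.shape[1]),(0,0))); cv2.imwrite("pics/w2.png",np.vstack([im[:370],A])[:,:,::-1])
E
```

```text
10.8 [ 0.55794187 -0.23904709  0.23762615] [-2.42902660e+01  2.10224660e+01  8.46315707e+01  2.42407071e-02
  7.43727161e+01 -8.92817825e+01] [4.22855868e-01 9.06196862e-01 4.01502324e-04] 0.7977475253520757
```

View pics/w2.png

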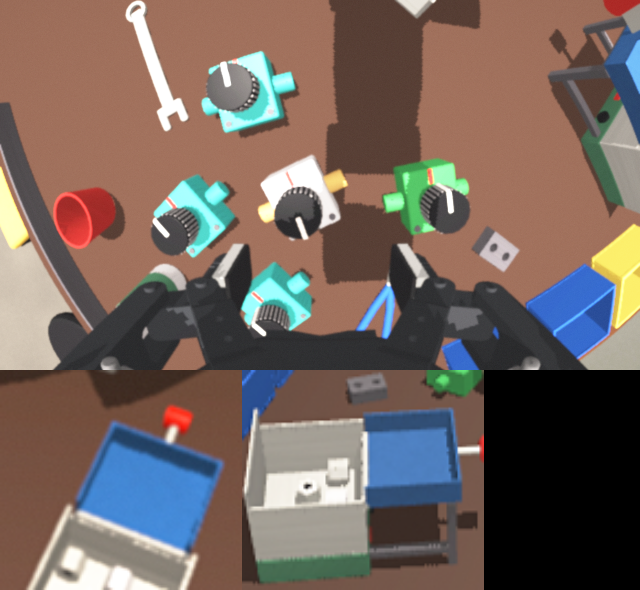

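The tray is back down, level and empty. In the wrist view the aluminium throttle's cap is at (297,213), its white line ends at (305,238) and the red mark is at (291,178).

```bash
python3 - <<'E'
from h import *
m=bot.camera_model("wrist"); im=cv2.imread("pics/w2.png")[:,:,::-1]
g=im.max(2); k=(g<75).astype(np.uint8); box=np.zeros_like(k); box[183:245,265:332]=1; k*=box
n,l,s,c=cv2.connectedComponentsWithStats(k); i=1+np.argmax(s[1:,4]); print(s[i],c[i])
cn=max(cv2.findContours((l==i).astype(np.uint8),0,1)[0],key=cv2.contourArea); (x,y),r=cv2.minEnclosingCircle(cn); print(x,y,r,cv2.fitEllipse(cv2.convexHull(cn)))
a=wplane(m,(x,y),.105);print(a,wplane(m,c[i],.1))
b=wplane(m,(305,238),.105); q=wplane(m,(291,178),.05)
A=lambda v:np.degrees(np.arctan2(v[1],v[0]))
print("white",A(b-wplane(m,(298,220),.105)),"red",A(q-a))
w=(im.min(2)>170)&(box>0); ys,xs=np.nonzero(w); print(list(zip(xs,ys))[:60:3])
E
```

```text
[275 200  46  38 702] [300.21652422 222.55698006]
297.5 214.5 23.505416870117188 ((297.4554138183594, 214.1927032470703), (46.416717529296875, 46.92507553100586), 155.87265014648438)
[ 0.56849943 -0.26501028  0.105     ] [ 0.57807744 -0.26719556  0.1       ]
white -5.77679492305541 red 178.20644296386092
[(np.int64(265), np.int64(183)), (np.int64(268), np.int64(183)), (np.int64(271), np.int64(183)), (np.int64(274), np.int64(183)), (np.int64(277), np.int64(183)), (np.int64(280), np.int64(183)), (np.int64(283), np.int64(183)), (np.int64(286), np.int64(183)), (np.int64(289), np.int64(183)), (np.int64(293), np.int64(183)), (np.int64(296), np.int64(183)), (np.int64(299), np.int64(183)), (np.int64(302), np.int64(183)), (np.int64(305), np.int64(183)), (np.int64(308), np.int64(183)), (np.int64(311), np.int64(183)), (np.int64(314), np.int64(183)), (np.int64(317), np.int64(183)), (np.int64(320), np.int64(183)), (np.int64(323), np.int64(183))]
```

Request:
servo_tool(
  targets=[
    [[0, 0, 0.083, 0.015, -0.043, -0.03, 0.8], [0, 0, 0.083, 0.015, -0.043, -0.06, 0.8], [0, 0, 0.083, 0.015, -0.043, -0.1, 0.8], [0, 0, 0.083, 0.015, -0.043, -0.13, 0.8], [0, 0, 0.083, 0.015, -0.043, -0.15, 0.8], [0, 0, 0.083, 0.015, -0.043, -0.15, 0.8], [0, 0, 0.083, 0.015, -0.043, -0.15, 0.8]],
  ],
)

```text
time_s: 11.53
position: [0.5667, -0.2649, 0.1476]
tool_rot: [[-0.996, -0.086, -0.001], [-0.086, 0.996, 0.001], [0.001, 0.001, -1.0]]
wrist_force: [-0.3, -0.2, 0.9]
gripper_width: 0.799
gripper_force: 0.0
```

```bash
python3 - <<'E'
from h import *
m=bot.camera_model("wrist"); o=bot.get_obs(); im=bot.camera("wrist")
print(o["time_s"],o["position"],o["joint_positions"],o["tool_rot"][:,1])
cv2.imwrite("pics/w3.png",cv2.resize(im[150:400,200:440],None,fx=2.4,fy=2.4,interpolation=cv2.INTER_CUBIC)[:,:,::-1])
E
```

```text
11.5333 [ 0.56672869 -0.26492377  0.14757986] [-2.61112022e+01  2.62691824e+01  8.96759590e+01  7.92049505e-03
  6.41241166e+01 -1.21039187e+02] [-8.58430027e-02  9.96308409e-01  7.29785891e-04]
```

View pics/w3.png

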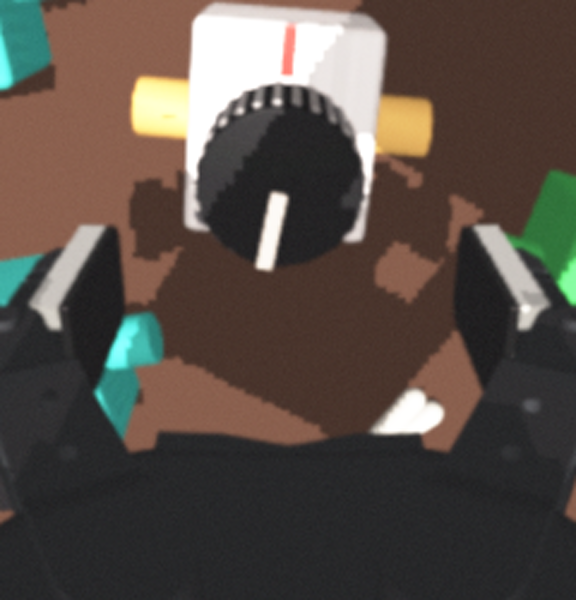

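The crop shows the cap top centred at (281,182), with its white line pointing to (265,268). The red mark runs from (291,26) to (287,74).

```bash
python3 - <<'E'
from h import *
m=bot.camera_model("wrist"); f=lambda x,y,z:wplane(m,(200+x/2.4,150+y/2.4),z)
A=lambda v:np.degrees(np.arctan2(v[1],v[0]))
c=f(281,182,.105); print(c,f(198,178,.105),f(365,178,.105),f(281,266,.105))
w=f(265,268,.105)-f(279,193,.105); r=f(291,26,.05)-f(287,74,.05); e=f(265,268,.105)-c
print("white",A(w),A(e),"red",A(r),"open",(A(w)-A(r))%360,(A(e)-A(r))%360)
E
```

```text
[ 0.56869014 -0.26607542  0.105     ] [ 0.56953981 -0.28815198  0.105     ] [ 0.56570175 -0.24395502  0.105     ] [ 0.59330335 -0.26402616  0.105     ]
white -5.184500893970152 -5.154523873191243 red -179.7323501861501 open 174.54784929217993 174.57782631295885
```

Request:
servo_tool(
  targets=[
    [[0, 0, 0, 0.003, -0.002, -0.05, 0.8], [0, 0, 0, 0.003, -0.002, -0.1, 0.8], [0, 0, 0, 0.003, -0.002, -0.129, 0.8], [0, 0, 0, 0.003, -0.002, -0.129, 0.8], [0, 0, 0, 0.003, -0.002, -0.129, 0], [0, 0, 0, 0.003, -0.002, -0.129, 0], [0, 0, 0, 0.003, -0.002, -0.129, 0], [0, 0, 0, 0.003, -0.002, -0.129, 0], [0, 0, 0, 0.003, -0.002, -0.129, 0], [0, 0, 0, 0.003, -0.002, -0.129, 0]],
  ],
  grip_force=60,
)

```text
time_s: 12.42
position: [0.5702, -0.2671, 0.073]
tool_rot: [[-0.996, -0.087, 0.004], [-0.087, 0.996, -0.002], [-0.004, -0.003, -1.0]]
wrist_force: [-0.5, -1.2, 7.1]
gripper_width: 0.521
gripper_force: 61.4
```

```bash
cat > s.py <<'E'
from h import *
o=bot.get_obs()
print({k:np.round(o[k],4).tolist() for k in("time_s","position","wrist_force","wrist_torque","gripper_width","gripper_force","joint_positions")})
y=o["tool_rot"][:,1]; print("yaw",np.degrees(np.arctan2(y[1],y[0])))
E
python3 s.py
```

```text
{'time_s': 12.4167, 'position': [0.5702, -0.2671, 0.073], 'wrist_force': [-0.4697, -1.2125, 7.1096], 'wrist_torque': [-0.0636, 0.0126, -0.0376], 'gripper_width': 0.5212, 'gripper_force': 61.3831, 'joint_positions': [-26.1494, 30.4778, 94.3815, -0.0033, 54.8526, -121.1538]}
yaw 95.00595852769943
```

Request:
servo_tool(
  targets=[
    [[0, 0, -0.015, 0, 0, -0.0002, 0], [0, 0, -0.03, 0, 0, -0.0003, 0], [0, 0, -0.045, 0, 0, -0.0005, 0], [0, 0, -0.06, 0, 0, -0.0006, 0], [0, 0, -0.075, 0, 0, -0.0008, 0], [0, 0, -0.09, 0, 0, -0.0009, 0], [0, 0, -0.105, 0, 0, -0.0011, 0], [0, 0, -0.12, 0, 0, -0.0012, 0], [0, 0, -0.135, 0, 0, -0.0014, 0], [0, 0, -0.15, 0, 0, -0.0015, 0], [0, 0, -0.165, 0, 0, -0.0017, 0], [0, 0, -0.18, 0, 0, -0.0018, 0]],
  ],
)

```text
time_s: 13.42
position: [0.5691, -0.2691, 0.0719]
tool_rot: [[-0.5, 0.866, 0.003], [0.866, 0.5, -0.006], [-0.006, -0.001, -1.0]]
wrist_force: [-3.5, -7.4, 6.6]
gripper_width: 0.521
gripper_force: 61.8
```

Request:
servo_tool(
  targets=[
    [[0, 0, -0.015, 0, 0, -0.0002, 0], [0, 0, -0.03, 0, 0, -0.0003, 0], [0, 0, -0.045, 0, 0, -0.0005, 0], [0, 0, -0.06, 0, 0, -0.0006, 0], [0, 0, -0.075, 0, 0, -0.0008, 0], [0, 0, -0.09, 0, 0, -0.0009, 0], [0, 0, -0.105, 0, 0, -0.0011, 0], [0, 0, -0.12, 0, 0, -0.0012, 0], [0, 0, -0.135, 0, 0, -0.0014, 0], [0, 0, -0.15, 0, 0, -0.0015, 0], [0, 0, -0.165, 0, 0, -0.0017, 0], [0, 0, -0.18, 0, 0, -0.0018, 0]],
  ],
)

```text
time_s: 14.42
position: [0.5668, -0.269, 0.0708]
tool_rot: [[0.57, 0.822, -0.002], [0.822, -0.57, -0.005], [-0.005, 0.001, -1.0]]
wrist_force: [-8.2, -6.7, 10.8]
gripper_width: 0.523
gripper_force: 62.2
```

Request:
servo_tool(
  targets=[
    [[0, 0, -0.012, 0, 0, -0.0001, 0], [0, 0, -0.024, 0, 0, -0.0002, 0], [0, 0, -0.036, 0, 0, -0.0004, 0], [0, 0, -0.048, 0, 0, -0.0005, 0], [0, 0, -0.06, 0, 0, -0.0006, 0], [0, 0, -0.072, 0, 0, -0.0007, 0], [0, 0, -0.084, 0, 0, -0.0008, 0], [0, 0, -0.094, 0, 0, -0.0009, 0], [0, 0, -0.1, 0, 0, -0.001, 0], [0, 0, -0.1, 0, 0, -0.001, 0], [0, 0, -0.1, 0, 0, -0.001, 0]],
  ],
)

```text
time_s: 15.33
position: [0.566, -0.2679, 0.0702]
tool_rot: [[0.943, 0.333, -0.004], [0.333, -0.943, -0.003], [-0.005, 0.001, -1.0]]
wrist_force: [-10.8, -4.5, 12.5]
gripper_width: 0.52
gripper_force: 62.4
```

```bash
python3 s.py
```

```text
{'time_s': 15.3333, 'position': [0.566, -0.2679, 0.0702], 'wrist_force': [-10.7607, -4.505, 12.4969], 'wrist_torque': [-0.5529, 1.6848, -0.1046], 'gripper_width': 0.5199, 'gripper_force': 62.4172, 'joint_positions': [-26.2573, 30.574, 94.6981, -0.304, 54.8774, 44.4662]}
yaw -70.54807145218503
```

Request:
servo_tool(
  targets=[
    [[0, 0, -0.003, -0.002, 0, 0, 0], [0, 0, -0.006, -0.004, 0, 0, 0], [0, 0, -0.009, -0.006, -0.001, 0, 0], [0, 0, -0.012, -0.006, -0.001, 0, 0], [0, 0, -0.015, -0.006, -0.001, 0, 0], [0, 0, -0.018, -0.006, -0.001, 0, 0], [0, 0, -0.018, -0.006, -0.001, 0, 0], [0, 0, -0.018, -0.006, -0.001, 0, 0]],
  ],
)

```text
time_s: 16.0
position: [0.5658, -0.2677, 0.0701]
tool_rot: [[0.975, 0.224, 0.003], [0.224, -0.975, -0.002], [0.002, 0.003, -1.0]]
wrist_force: [-1.7, -1.6, 7.9]
gripper_width: 0.522
gripper_force: 61.9
```

```bash
python3 s.py
```

```text
{'time_s': 16.0, 'position': [0.5658, -0.2677, 0.0701], 'wrist_force': [-1.7376, -1.588, 7.9438], 'wrist_torque': [-0.0787, 0.3614, -0.0706], 'gripper_width': 0.5223, 'gripper_force': 61.8907, 'joint_positions': [-26.3526, 30.4101, 95.0177, -0.048, 54.3716, 50.7476]}
yaw -77.07249803499838
```

Request:
servo_tool(
  targets=[
    [[0, 0, -0.003, 0, 0, 0, 0], [0, 0, -0.006, 0, 0, 0, 0], [0, 0, -0.009, 0, 0, 0, 0], [0, 0, -0.012, 0, 0, 0, 0], [0, 0, -0.012, 0, 0, 0, 0], [0, 0, -0.012, 0, 0, 0, 0]],
  ],
)

```text
time_s: 16.5
position: [0.5664, -0.2675, 0.0701]
tool_rot: [[0.988, 0.154, 0.004], [0.154, -0.988, -0.003], [0.003, 0.004, -1.0]]
wrist_force: [-0.0, -0.0, 6.7]
gripper_width: 0.52
gripper_force: 61.8
```

```bash
python3 s.py
```

```text
{'time_s': 16.5, 'position': [0.5664, -0.2675, 0.0701], 'wrist_force': [-0.0008, -0.0116, 6.6554], 'wrist_torque': [0.1275, -0.0382, 1.1369], 'gripper_width': 0.5203, 'gripper_force': 61.8489, 'joint_positions': [-26.3002, 30.4229, 95.0016, -0.0831, 54.3114, 54.8843]}
yaw -81.13644942211714
```

Torque jumps to +1.14 N m with the tool at yaw −81.1°, so the cap has bottomed. Backing off 90°.

Request:
servo_tool(
  targets=[
    [[0, 0, 0.003, 0, 0, 0, 0], [0, 0, 0.01, 0, 0, 0.0001, 0], [0, 0, 0.023, 0, 0, 0.0002, 0], [0, 0, 0.036, 0, 0, 0.0004, 0], [0, 0, 0.049, 0, 0, 0.0005, 0], [0, 0, 0.062, 0, 0, 0.0006, 0], [0, 0, 0.075, 0, 0, 0.0008, 0], [0, 0, 0.088, 0, 0, 0.0009, 0], [0, 0, 0.101, 0, 0, 0.001, 0], [0, 0, 0.114, 0, 0, 0.0011, 0], [0, 0, 0.127, 0, 0, 0.0013, 0], [0, 0, 0.14, 0, 0, 0.0014, 0]],
  ],
)

```text
time_s: 17.5
position: [0.5671, -0.2685, 0.0709]
tool_rot: [[0.512, 0.859, 0.006], [0.859, -0.512, -0.004], [-0.0, 0.007, -1.0]]
wrist_force: [1.1, -4.3, 5.5]
gripper_width: 0.522
gripper_force: 61.7
```

Request:
servo_tool(
  targets=[
    [[0, 0, 0.013, 0, 0, 0.0001, 0], [0, 0, 0.026, 0, 0, 0.0003, 0], [0, 0, 0.039, 0, 0, 0.0004, 0], [0, 0, 0.052, 0, 0, 0.0005, 0], [0, 0, 0.065, 0, 0, 0.0007, 0], [0, 0, 0.078, 0, 0, 0.0008, 0], [0, 0, 0.09, 0, 0, 0.0009, 0], [0, 0, 0.1, 0, 0, 0.001, 0], [0, 0, 0.107, 0, 0, 0.0011, 0], [0, 0, 0.11, 0, 0, 0.0011, 0], [0, 0, 0.11, 0, 0, 0.0011, 0], [0, 0, 0.11, 0, 0, 0.0011, 0]],
  ],
)

```text
time_s: 18.5
position: [0.568, -0.2688, 0.0716]
tool_rot: [[-0.15, 0.989, 0.008], [0.989, 0.15, -0.004], [-0.006, 0.007, -1.0]]
wrist_force: [4.1, -3.8, 3.2]
gripper_width: 0.524
gripper_force: 61.6
```

```bash
python3 s.py; python3 - <<'E'
from h import *
im=bot.camera("wrist")
A=[cv2.resize(bot.camera(n)[y:y+60,x:x+60],(300,300),interpolation=cv2.INTER_CUBIC) for n,x,y in(("scene",235,145),("side",300,150))]
W=cv2.resize(im[200:400,220:420],(500,500),interpolation=cv2.INTER_CUBIC)
cv2.imwrite("pics/end.png",np.hstack([W,np.pad(np.vstack([cv2.resize(a,(250,250)) for a in A]),((0,0),(0,0),(0,0)))])[:,:,::-1])
E
```

```text
{'time_s': 18.5, 'position': [0.568, -0.2688, 0.0716], 'wrist_force': [4.0916, -3.7948, 3.1801], 'wrist_torque': [-0.4869, -0.336, 0.024], 'gripper_width': 0.5243, 'gripper_force': 61.5982, 'joint_positions': [-26.3559, 30.379, 94.8202, -0.0432, 54.291, -34.9569]}
yaw 8.62722232563399
```

View pics/end.png

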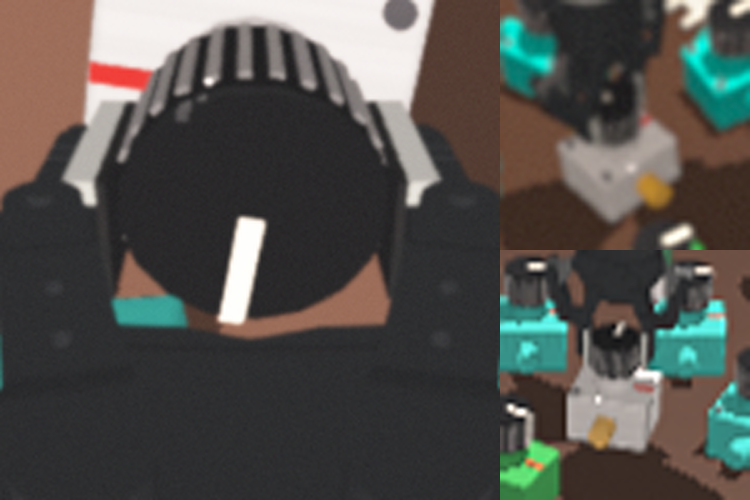

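The cap is still held. In the wrist crop the white line runs from (252,218) to (231,322), roughly perpendicular to the red mark at (90,72)–(150,80). I'll check the angle.

```bash
python3 - <<'E'
from h import *
m=bot.camera_model("wrist"); f=lambda x,y,z:wplane(m,(220+x/2.5,200+y/2.5),z)
A=lambda v:np.degrees(np.arctan2(v[1],v[0]))
w=f(231,322,.1035)-f(252,218,.1035); r=f(90,72,.05)-f(150,80,.05)
print(A(w),A(r),(A(w)-A(r))%360)
E
```

```text
-90.90373474938288 -178.97417987403088 88.070445124648
```

```bash
python3 -c "
from rig import bot
print(bot.hand_in())"
```

```text
the job is handed in; nothing more can be done
None
```

The job is handed in at about 18.7 s of the 64 s: all four blanks are in the hopper and the tray is back level. The cap was screwed down to its stop, backed off a quarter turn (89.8° by the tool, about 88° by its white line) and is still held in the gripper.

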